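# Try the bag sealer's pressing arm empty

### The arm

A 6-joint arm with a two-finger parallel gripper is mounted at the origin on a cart in front of the work surface, level with it; the furniture and walls round the work are solid. World frame = base frame: x ahead of the robot, y to its left, z up, the work surface at z = 0. Lengths are in mm, angles in rad, forces in N, time in s.
With the tool pointing down it reaches from about 275 to 750 mm from the base axis. Payload 10.2 kg.
Tool frame: the origin (TCP) lies midway between the tips of the shut fingers; the grasp point (between the pads) lies 19 mm behind it (ctrl.tcp_to_grasp is the z of the grasp point in the tool frame, in mm); z points along the fingers, y is the direction in which the jaws open and shut (so a half turn about z gives the same grasp; the last joint's range is limited). The gripper opens to 85 mm and grips with 20 to 120 N. Pads are 22 mm wide; open, the fingers measure 114 mm over their backs; the gripper's body (76 mm by 85 mm) begins 54 mm behind the grasp point. The pads swing forward as they close: fully open they stand 13 mm farther back than shut.
Start: joints at [0.926, 0.313, 1.498, -0, 1.331, -0.223], TCP at [214.95, 478.986, 231.294] pointing down, gripper open.
Joint ranges: [-2.94, 2.94], [-0.97, 2.17], [0.19, 2.56], [-1.23, 4.37], [0.02, 3.11], [-2.88, 2.88]. Speed limits (rad/s): [2.39, 2.39, 3.01, 3.14, 3.14, 3.14].

### API

Orientations are given as a unit quaternion [w, x, y, z].
In Python, from rig import sensors, capture, order, ctrl gives the robot as it stands. The module is installed in compiled form; this text tells all that it offers.
- The arm moves only by the tool play_rows, never from a script. Its argument "deltas" is a list of rows, each a list of 7 numbers: the shift along the world's x, y, z in units of 40 mm (1.0 is 40 mm), then the turn, a rotation vector about the world's x, y, z in units of 6 degrees (1.0 is 6 degrees), then the opening, from -1 (shut) to 1 (fully open). A call has 1 to 8 rows; each row shifts and turns the commanded pose from where the row before left it; what a row does not reach is not made up. A row lasts 1/12 s, in which the tool goes at most 41.7 mm and 7.16 degrees, less where a joint would pass 70% of its speed; a pose out of reach is approached as far as the arm can. A call is refused whole if a number of a shift passes 1 or a number of a turn 1, either way. A call with a gripper value outside its range is refused whole. The fingers move at their own pace and stop on an object; "squeeze" is the grip in N (left out, the last holds). Time passes only in rows, so rows that do not move let the fingers close. It gives the time, the measured TCP pose, the force and the opening at its end, in the units of the state.
- sensors.sense(): the state, without advancing time (a new reading comes with each control period).
- capture(name): name is "scene" or "top"; returns a dict with "pixels" (400x640x3 uint8, red, green, blue), "z_map" (400x640 float32, mm along the optical axis (not along the pixel's ray), 0 where there is no reading), "fx", "fy", "cx", "cy" (pixels), "eye" and "rotation" of the camera in the world. Camera axes: x right, y down, z forward; pixel columns grow to the right and rows downward; lengths in mm; the calibration is good to about 2 mm. A picture is of the moment at which its call begins.
- order.finish_job(): hands the job in, once; it reports no verdict.
The state is a dict: "time_s": time; "joints": joint angles; "dq": joint speeds; "tau": joint torques, N m; "eef_pos": TCP position; "ee_rot": TCP orientation; "force": force on the tool from outside, world axes, zero at the start; "wrist_torque": the same for the moment, N m; "grip_width": opening from 0.0 (shut) to 1.0 (fully open).
Only numpy, scipy, OpenCV 4.12 (cv2) and the standard library are available. Lean on these libraries where they do the work, as an engineer would, in place of code of your own. Each camera call takes 0.05 s, during which the arm holds its last target. There are 200 camera calls.

### The job

The bag sealer has been serviced and is still unplugged: try its pressing arm once, empty, to see that it shuts and springs back. Press the black handle down lightly with the closed fingertips until the arm is fully shut, keep it shut for about two seconds, then let it rise under your fingertips, without letting it snap up, until it stays up by itself, and withdraw. Touch nothing of the sealer but the black handle, so that the timer stays as it is set, and leave the things standing around it alone.

Things in the scene. Friction and masses are not known exactly. Their poses are not given: they have to be found in the camera images.
- bag_sealer: The blue impulse bag sealer, 109 x 440 x 117 mm with its arm shut, fixed to the bench. Origin: underside, middle. Its own +y points to the hinge of the arm, -y to the black handle, -x to the front face with the timer knob, z up. The base is 85 mm deep (x -41 to +44 mm), 58 mm high.
- bag_sealer_arm (a joint): Angle of the pressing arm, rad: 0 = fully shut; its spring holds it open at 0.33 to 0.47. It must not go higher. Hinge line: the sealer's x axis. Pushing the handle down takes 1 to 4 N; shut, it meets a firm pad (about 3 N/mm at the handle; may read just below 0). Over 25 N is no light press. Let go, the arm snaps up; over 1.5 rad/s (0.5 m/s at the handle) is too fast.
- sealer_handle (a point): Spot to press: top of the black handle, 380 mm along the arm from the hinge line and 29 mm above the arm's centre line. Moves with the arm; z = normal of the handle, y = along the arm to the hinge. The handle is 33 mm wide, ends 35 mm outwards of this spot and slopes down 68 mm towards the hinge to the blue sealing bar (24 mm wide, top 20 mm lower), which must not be touched.
- sealer_hinge (a point): Middle of the hinge line of the arm, 88 mm above the bench; fixed to the base, axes as the sealer's.
- bag_sealer_timer (a joint): Angle of the black timer knob (28 mm, on the front face of the base, 31 mm up), rad, 0 to 4.71; any setting at the start. It turns easily and must be left as it is.
- timer_mark (a point): A point on the rim of the timer knob, 12 mm from its axis; it moves when the knob is turned.
- lab_bottle_mid (a point): Middle of a small white bottle with a blue cap, 57 mm across, 118 mm high, loose. Leave it alone.
- spare_cap_0_mid (a point): Middle of a loose blue screw cap, 46 mm across, 26 mm high. Leave it alone.
- spare_cap_1_mid (a point): Middle of another such blue screw cap, loose. Leave it alone.
- marker_1_mid (a point): Middle of a loose white felt marker with a red cap, 130 mm long along its own y, 20 mm thick, lying in front of the sealer. Leave it alone.

How it is judged:
By the outcome, as a careful person would: the job done as asked, in the order asked, and still so for the second after the job is handed in, with the robot touching nothing.
It also fails if it takes over 51 s, if anything falls off the work surface, if the arm or the gripper's body presses on something with over 40 N, if the wrist force passes 120 N, or if a joint passes its speed limit or range.

## Working session

There is one attempt and no reset: what is moved stays moved. The work goes in short steps, Python scripts to look and compute and a tool call to move; the robot and the scene stay as the last step left them, time stands still between calls to the robot, and variables do not carry over. Pictures are saved under pics/ and viewed, about 8 in all and at most 12, crops included, and the job is handed in when it is done.

Besides the shell and the picture viewer there is one more tool, called after "Request:" by a JSON object that holds its "op" and its "data", one argument or row to a line. play_rows: Moves the arm, as the interface text tells. Its arguments: {"type":"object","properties":{"deltas":{"type":"array","items":{"type":"array","items":{"type":"number"}}},"squeeze":{"type":"number"}},"required":["deltas"]}

```bash
mkdir -p pics
cat > h.py <<'E'
import numpy as np, cv2
from rig import sensors, capture, order, ctrl
def cloud(c):
    z=c["z_map"]; v,u=np.indices(z.shape)
    p=np.stack([(u-c["cx"])/c["fx"]*z,(v-c["cy"])/c["fy"]*z,z],-1)
    return p@np.array(c["rotation"]).T+np.array(c["eye"])
def save(c,n): cv2.imwrite(f"pics/{n}.png",c["pixels"][:,:,::-1])
E
python3 - <<'E'
from h import *
print(sensors.sense())
for n in("scene","top"):
    c=capture(n); save(c,n+"0"); np.savez(n+"0.npz",**c); print(n,c["eye"],c["rotation"],c["fx"])
E
```

```text
{'time_s': 0.0, 'joints': array([ 9.25600442e-01,  3.13472069e-01,  1.49843485e+00, -1.10478609e-06,
        1.33097440e+00, -2.23424321e-01]), 'dq': array([-0.000272  , -0.00110882, -0.00032063, -0.00147368, -0.00048608,
        0.0005092 ]), 'tau': array([-1.17705789e-03, -4.12250662e+01, -2.59745389e+01, -2.69604134e-04,
        4.15256945e-03,  1.34569527e-05]), 'eef_pos': array([214.79247724, 478.77720477, 230.72461617]), 'ee_rot': array([-2.70639391e-04,  2.09325968e-01,  9.77845706e-01, -5.84740620e-04]), 'force': array([ 0.50062768,  0.30857257, -0.61897566]), 'wrist_torque': array([-0.01295401,  0.04761021, -0.01317727]), 'grip_width': 1.004458905039196}
scene [  -9.2594938  -469.78137965  958.75828942] [-0.32974127  0.84004645 -0.40253197  0.15349488] 496.1694928393393
top [ 503.10284831   44.43785211 1112.18890185] [ 0.03730305 -0.69601707  0.71624195 -0.03414948] 437.2988875616393
```

View pics/scene0.png

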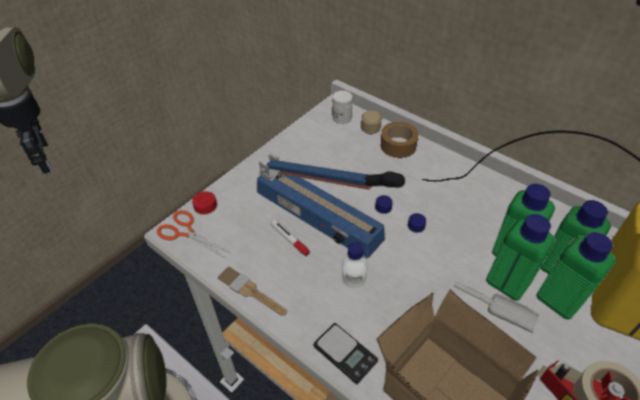

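View pics/top0.png

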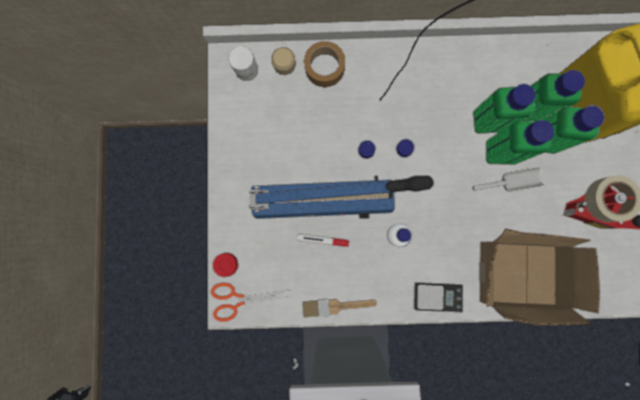

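The top view shows the hinge at about (255,200) and the black handle at (410,183). The bottle is at (400,236), the caps are at (367,149) and (405,148), and the marker is at (323,240). The arm is open, with the hinge towards +y.

```bash
cat >> h.py <<'E'
from scipy.spatial.transform import Rotation as R
def cloud(c):
    z=np.array(c["z_map"]); v,u=np.indices(z.shape)
    p=np.stack([(u-c["cx"])/c["fx"]*z,(v-c["cy"])/c["fy"]*z,z],-1)
    q=np.array(c["rotation"]); M=R.from_quat(q[[1,2,3,0]]).as_matrix()
    P=p@M.T+np.array(c["eye"]); P[z==0]=np.nan; return P
E
python3 - <<'E'
from h import *
np.set_printoptions(precision=1,suppress=True)
for n,box in(("top",(160,225,240,440)),("scene",(150,255,250,410))):
    c=dict(np.load(n+"0.npz")); P=cloud(c); I=c["pixels"].astype(int); hsv=cv2.cvtColor(c["pixels"],cv2.COLOR_RGB2HSV)
    m=np.zeros(I.shape[:2],bool); m[box[0]:box[1],box[2]:box[3]]=1
    dark=m&(hsv[...,2]<75)&(P[...,2]>90)&(I.max(-1)-I.min(-1)<30)
    Q=P[dark]; print(n,"handle n",len(Q)); 
    q=Q-Q.mean(0); o=Q[np.argsort(Q[:,1])]; print("y-sorted",o[::max(1,len(o)//14)])
    d=Q.mean(0);print("mean",d)
    blue=m&(I[...,2]>I[...,0]+30)
    B=P[blue&(P[...,2]>40)&(P[...,2]<66)]; 
    print("base top rect",len(B),cv2.minAreaRect(B[:,:2].astype(np.float32)), cv2.fitLine(B[:,:2].astype(np.float32),cv2.DIST_L2,0,.1,.1).ravel())
    A=P[blue&(P[...,2]>85)]
    A=A[np.argsort(A[:,1])]; print("arm blue",len(A)); print(A[::max(1,len(A)//12)]); print(cv2.fitLine(A.astype(np.float32),cv2.DIST_HUBER,0,.1,.1).ravel())
    for nm,(a,b) in {"top":{"cap0":(149,367),"cap1":(148,405),"bottle":(236,402),"table":(270,380)},"scene":{"cap0":(204,384),"cap1":(221,417),"bottle":(249,355),"knob":(238,340),"table":(320,300)}}[n].items(): print(nm,P[a,b])
E
```

```text
top handle n 545
y-sorted [[ 610.3 -155.6  262.3]
 [ 617.7 -147.1  267.3]
 [ 604.6 -141.4  263.7]
 [ 603.3 -136.4  259.2]
 [ 627.1 -131.4  260.2]
 [ 618.9 -126.5  263.3]
 [ 625.7 -121.9  258.4]
 [ 621.3 -117.1  262.1]
 [ 616.1 -111.6  258.2]
 [ 608.1 -105.7  244.4]
 [ 610.2  -99.7  245.1]
 [ 621.4  -93.2  238.2]
 [ 622.7  -86.4  230.1]
 [ 619.1  -80.4  227.9]
 [ 613.1  -74.   228.2]]
mean [ 613.3 -114.3  251. ]
base top rect 2051 ((610.2540893554688, 63.78355407714844), (74.81231689453125, 343.7442932128906), 1.171148419380188) [  0.    1.  599.1  63.8]
arm blue 1378
[[603.6 -76.6 220.8]
 [618.2 -51.7 209.4]
 [619.5 -31.4 204.1]
 [606.7 -10.7 192.5]
 [614.8  12.1 184. ]
 [620.9  35.4 175.3]
 [603.   57.6 165.6]
 [611.7  81.9 152.4]
 [609.1 106.9 142.7]
 [615.7 132.6 129.9]
 [617.2 160.4 123.8]
 [605.6 185.4 109.4]
 [600.8 215.4  96.3]]
[ -0.    0.9  -0.4 611.4  65.  162.1]
cap0 [734.2 -52.3  24.3]
cap1 [ 734.4 -148.7   22.1]
bottle [ 512.  -116.1  115. ]
table [429.6 -75.4   1.9]
scene handle n 671
y-sorted [[ 612.9 -157.4  255. ]
 [ 609.5 -150.8  270.3]
 [ 612.5 -144.3  269.5]
 [ 60
[... 252 characters left out ...]
140.6]
 [ 597.7  165.1  105.6]]
mean [602.6 -73.8 223.5]
base top rect 2352 ((608.7120971679688, 61.91675567626953), (77.12390899658203, 346.8033752441406), 0.8155084848403931) [  0.1  -1.  598.7  34.9]
arm blue 955
[[ 513.5 -135.8  113.8]
 [ 505.9 -120.3  119.3]
 [ 601.8  -70.5  217. ]
 [ 612.8  -47.1  211.6]
 [ 601.1  -24.3  197.5]
 [ 600.9    0.1  188.5]
 [ 599.7   24.6  174.2]
 [ 603.3   50.7  171.1]
 [ 598.5   80.1  153.7]
 [ 599.7  109.5  141.3]
 [ 598.1  140.4  130.4]
 [ 602.   175.   113.4]
 [ 613.2  213.9   99.2]]
[  0.    0.9  -0.4 602.7  66.5 159.8]
cap0 [727.2 -56.3  25.2]
cap1 [ 732.4 -150.3   23.8]
bottle [ 511.7 -121.3  117.4]
knob [561.7 -44.1  42.7]
table [360.5 -92.6  -1.1]
```

Request:
{"op": "play_rows", "data": {
  "deltas": [
    [0,0,0.9,0,0,0.8,-1],
    [0,0,0.9,0,0,0.8,-1],
    [0.3,-0.45,0.7,0,0,0.8,-1],
    [0.5,-0.75,0,0,0,0.8,-1],
    [0.5,-0.75,0,0,0,0.8,-1],
    [0.5,-0.75,0,0,0,0,-1],
    [0.5,-0.75,0,0,0,0,-1],
    [0.5,-0.75,0,0,0,0,-1]
  ],
  "squeeze": 40
}}

```text
time_s: 0.77
eef_pos: [327.4, 309.4, 331.1]
ee_rot: [-0.0, 0.001, 1.0, -0.0]
force: [1.1, 0.3, 0.3]
grip_width: 0.001
```

Request:
{"op": "play_rows", "data": {
  "deltas": [
    [0.5,-0.75,0,0,0,0,-1],
    [0.5,-0.75,0,0,0,0,-1],
    [0.5,-0.75,0,0,0,0,-1],
    [0.5,-0.75,0,0,0,0,-1],
    [0.5,-0.75,0,0,0,0,-1],
    [0.5,-0.75,0,0,0,0,-1],
    [0.5,-0.75,0,0,0,0,-1],
    [0,0,0,0,0,0,-1]
  ]
}}

```text
time_s: 1.43
eef_pos: [469.2, 96.6, 330.2]
ee_rot: [-0.001, 0.004, 1.0, -0.001]
force: [0.1, 0.5, -0.3]
grip_width: 0.001
```

Request:
{"op": "play_rows", "data": {
  "deltas": [
    [0.5,-0.78,0,0,0,0,-1],
    [0.5,-0.78,0,0,0,0,-1],
    [0.5,-0.78,0,0,0,0,-1],
    [0.5,-0.78,0,0,0,0,-1],
    [0.5,-0.78,0,0,0,0,-1],
    [0.5,-0.78,0,0,0,0,-1],
    [0.55,-0.85,0,0,0,0,-1],
    [0,0,0,0,0,0,-1]
  ]
}}

```text
time_s: 2.1
eef_pos: [610.7, -125.6, 327.9]
ee_rot: [-0.002, 0.004, 1.0, 0.0]
force: [-0.5, 0.4, -1.1]
grip_width: -0.001
```

Run:
```python
from h import *
np.set_printoptions(precision=1,suppress=True)
s=sensors.sense(); print(s["eef_pos"],s["joints"],s["force"])
a=capture("scene")["pixels"][80:260,240:460]; b=capture("top")["pixels"][100:280,300:520]
cv2.imwrite("pics/near1.png",cv2.resize(np.hstack([a,b])[:,:,::-1],None,fx=1.8,fy=1.8,interpolation=cv2.INTER_CUBIC))
```

```text
[ 610.7 -125.6  327.9] [-0.4  0.5  1.  -0.   1.7 -2. ] [-0.5  0.4 -1.1]
```

View pics/near1.png

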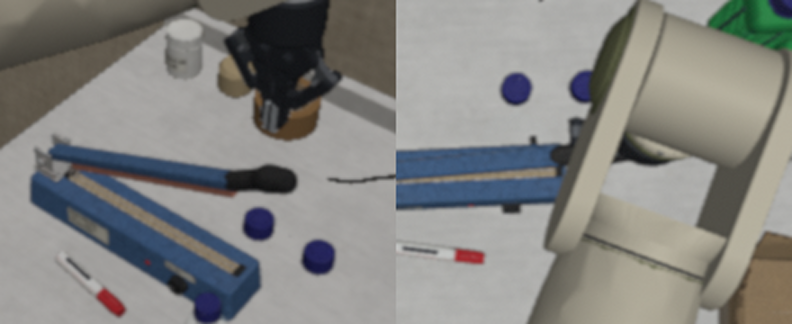

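The crops show the closed fingers directly over the black handle, about 60 mm above it. The handle is at (265,180) in the left crop, and the bottle and caps are clear.

Request:
{"op": "play_rows", "data": {
  "deltas": [
    [0.06,0,-0.3,0,0,0,-1],
    [0,0.05,-0.3,0,0,0,-1],
    [0,0,-0.25,0,0,0,-1],
    [0,0,-0.2,0,0,0,-1],
    [0,0,-0.15,0,0,0,-1],
    [0,0,-0.1,0,0,0,-1],
    [0,0,0,0,0,0,-1],
    [0,0,0,0,0,0,-1]
  ]
}}

```text
time_s: 2.87
eef_pos: [611.4, -118.2, 279.7]
ee_rot: [0.0, 0.001, 1.0, -0.0]
force: [-0.6, -0.5, 0.5]
grip_width: -0.001
```

Request:
{"op": "play_rows", "data": {
  "deltas": [
    [0,0,-0.05,0,0,0,-1],
    [0,0,-0.05,0,0,0,-1],
    [0,0,-0.05,0,0,0,-1],
    [0,0,0,0,0,0,-1],
    [0,0,0,0,0,0,-1]
  ]
}}

```text
time_s: 3.28
eef_pos: [611.3, -118.2, 273.2]
ee_rot: [-0.0, 0.001, 1.0, 0.0]
force: [0.5, 0.3, 0.1]
grip_width: 0.001
```

Request:
{"op": "play_rows", "data": {
  "deltas": [
    [0.05,-0.05,-0.05,0,0,0,-1],
    [0,-0.05,-0.05,0,0,0,-1],
    [0,0,-0.05,0,0,0,-1],
    [0,0,0,0,0,0,-1],
    [0,0,0,0,0,0,-1]
  ]
}}

```text
time_s: 3.7
eef_pos: [613.3, -122.2, 267.1]
ee_rot: [-0.0, 0.002, 1.0, 0.0]
force: [-0.3, -0.2, 0.5]
grip_width: -0.001
```

Request:
{"op": "play_rows", "data": {
  "deltas": [
    [0,0,-0.05,0,0,0,-1],
    [0,0,-0.05,0,0,0,-1],
    [0,0,-0.05,0,0,0,-1],
    [0,0,0,0,0,0,-1],
    [0,0,0,0,0,0,-1]
  ]
}}

```text
time_s: 4.12
eef_pos: [613.3, -122.1, 261.1]
ee_rot: [-0.0, 0.001, 1.0, 0.0]
force: [0.2, 0.2, -0.5]
grip_width: 0.002
```

Request:
{"op": "play_rows", "data": {
  "deltas": [
    [0,0,-0.05,0,0,0,-1],
    [0,0,-0.05,0,0,0,-1],
    [0,0,-0.05,0,0,0,-1],
    [0,0,0,0,0,0,-1],
    [0,0,0,0,0,0,-1]
  ]
}}

```text
time_s: 4.53
eef_pos: [613.3, -122.1, 255.1]
ee_rot: [-0.0, 0.001, 1.0, 0.0]
force: [-0.4, -0.6, -0.1]
grip_width: 0.001
```

Run:
```python
from h import *
np.set_printoptions(precision=1,suppress=True)
s=sensors.sense(); print(s["eef_pos"],s["force"],s["wrist_torque"])
c=capture("scene"); a=c["pixels"][120:230,320:460]
cv2.imwrite("pics/near2.png",cv2.resize(a[:,:,::-1],None,fx=5,fy=5,interpolation=cv2.INTER_CUBIC))
P=cloud(c); I=c["pixels"].astype(int); m=(I[...,2]>I[...,0]+30)&(P[...,2]>85)&(P[...,0]>580)&(P[...,0]<640)&(P[...,1]>-90)
A=P[m]; k=np.polyfit(A[:,1],A[:,2],1); print(len(A),np.arctan(-k[0]),k)
```

```text
[ 613.3 -122.1  255.1] [-0.4 -0.6 -0.1] [ 0.  0. -0.]
830 0.3704678981448042 [ -0.4 182.6]
```

View pics/near2.png

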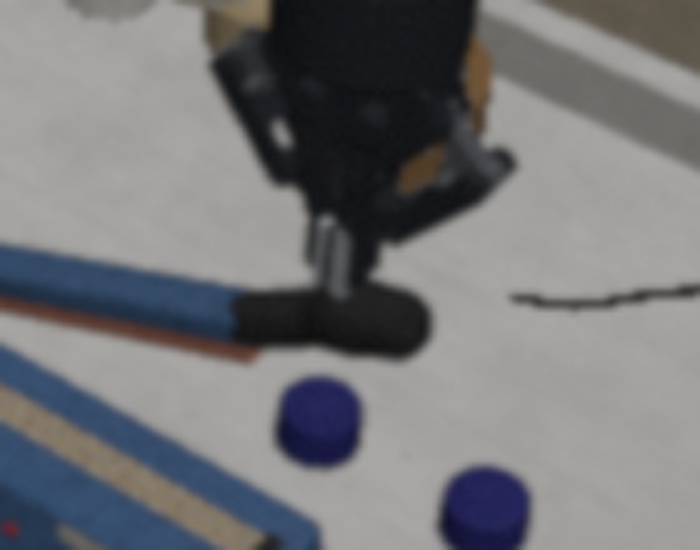

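The crop shows the fingertips at (335,285), touching or almost touching the handle, which spans columns 235 to 430. I'll compare the arm angle with the first picture.

```bash
cat >> h.py <<'E'
def ang(c):
    P=cloud(c); I=np.array(c["pixels"]).astype(int); m=(I[...,2]>I[...,0]+30)&(P[...,2]>62)&(P[...,0]>580)&(P[...,0]<640)&(P[...,1]>-85)&(P[...,1]<190)
    A=P[m]; k=np.polyfit(A[:,1],A[:,2],1); r=A[:,2]-np.polyval(k,A[:,1]); A=A[r>-3]; k=np.polyfit(A[:,1],A[:,2],1)
    return len(A),np.arctan(-k[0]),np.polyval(k,[-60,100])
def dark(c):
    P=cloud(c); I=np.array(c["pixels"]).astype(int); m=(I.max(-1)<60)&(P[...,2]>85)&(P[...,0]>590)&(P[...,0]<640)&(P[...,1]<-60)&(P[...,1]>-220)
    return P[m]
E
python3 - <<'E'
from h import *
for n in("scene0","top0"): print(n,ang(dict(np.load(n+".npz"))))
print(ang(capture("scene")))
d=dark(dict(np.load("scene0.npz"))); print(len(d),d.min(0))
d=dark(dict(np.load("top0.npz"))); print(len(d),d.min(0),np.percentile(d[:,0],[2,98]))
for y in range(-160,-60,8):
    q=d[abs(d[:,1]-y)<4]; print(y,len(q),np.percentile(q[:,2],[50,95]).round(1) if len(q) else "",q[:,0].min().round() if len(q) else "",q[:,0].max().round() if len(q) else "")
E
```

```text
scene0 (692, np.float64(0.39929031472775867), array([215.25264508, 147.73953706]))
top0 (1251, np.float64(0.39891065237741885), array([214.718161  , 147.27660317]))
(703, np.float64(0.3698412182130994), array([206.33038796, 144.30150727]))
458 [ 595.69344824 -156.91188922  204.50686258]
500 [ 600.47187357 -154.74157296  211.97963406] [601.72358318 624.28647344]
-160 0   
-152 28 [266.6 268.4] 606.0 624.0
-144 48 [267.2 270.4] 602.0 624.0
-136 56 [265.2 268.5] 601.0 625.0
-128 57 [263.  265.9] 600.0 626.0
-120 57 [260.5 263.9] 601.0 626.0
-112 53 [254.3 259. ] 603.0 623.0
-104 46 [244.9 249.4] 604.0 623.0
-96 45 [239.4 243.9] 603.0 623.0
-88 43 [233.2 238.6] 603.0 623.0
-80 50 [227.8 233.3] 602.0 624.0
-72 17 [224.8 228. ] 607.0 620.0
-64 0
```

Request:
{"op": "play_rows", "data": {
  "deltas": [
    [0,-0.15,-0.2,0,0,0,-1],
    [0,-0.15,-0.225,0,0,0,-1],
    [0,-0.15,-0.225,0,0,0,-1],
    [0,-0.075,-0.225,0,0,0,-1],
    [0,-0.075,-0.225,0,0,0,-1],
    [0,-0.075,-0.225,0,0,0,-1],
    [0,-0.075,-0.225,0,0,0,-1],
    [0,0,0,0,0,0,-1]
  ]
}}

```text
time_s: 5.3
eef_pos: [612.7, -152.6, 191.0]
ee_rot: [-0.001, 0.002, 1.0, 0.001]
force: [0.6, -0.2, 1.1]
grip_width: -0.0
```

Run:
```python
from h import *
np.set_printoptions(precision=1,suppress=True)
s=sensors.sense(); print(s["eef_pos"],s["force"]); c=capture("scene"); print(ang(c))
a=c["pixels"][120:240,300:460]
cv2.imwrite("pics/near3.png",cv2.resize(a[:,:,::-1],None,fx=4,fy=4,interpolation=cv2.INTER_CUBIC))
```

```text
[ 612.7 -152.6  191. ] [ 0.6 -0.2  1.1]
(791, np.float64(0.19454397955137978), array([152.1, 120.6]))
```

View pics/near3.png

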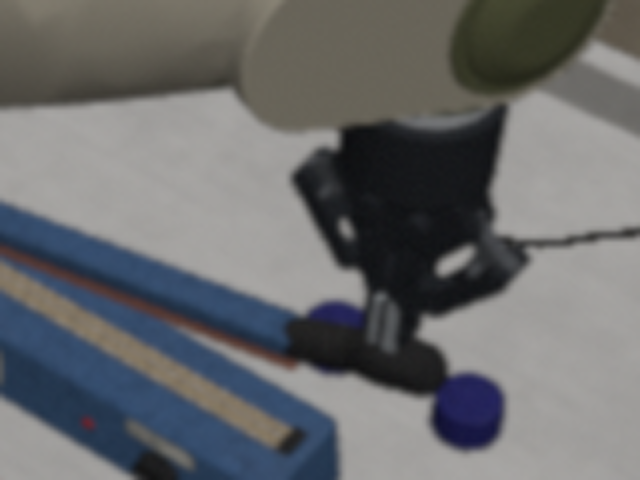

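The fingertips are centred on the handle at (385,345), and the arm is at about 0.195 rad, as predicted.

Request:
{"op": "play_rows", "data": {
  "deltas": [
    [0,-0.055,-0.225,0,0,0,-1],
    [0,-0.055,-0.225,0,0,0,-1],
    [0,-0.055,-0.225,0,0,0,-1],
    [0,-0.055,-0.225,0,0,0,-1],
    [0,-0.035,-0.225,0,0,0,-1],
    [0,-0.035,-0.2,0,0,0,-1],
    [0,-0.03,-0.15,0,0,0,-1],
    [0,0,0,0,0,0,-1]
  ]
}}

```text
time_s: 6.02
eef_pos: [612.9, -165.0, 132.7]
ee_rot: [-0.001, 0.002, 1.0, 0.0]
force: [1.6, 1.6, 2.2]
grip_width: 0.003
```

Request:
{"op": "play_rows", "data": {
  "deltas": [
    [0,0,-0.06,0,0,0,-1],
    [0,0,-0.06,0,0,0,-1],
    [0,0,-0.05,0,0,0,-1],
    [0,0,0,0,0,0,-1],
    [0,0,0,0,0,0,-1]
  ]
}}

```text
time_s: 6.43
eef_pos: [613.2, -165.3, 127.5]
ee_rot: [-0.0, 0.002, 1.0, -0.0]
force: [-2.0, -1.6, 3.5]
grip_width: -0.001
```

Request:
{"op": "play_rows", "data": {
  "deltas": [
    [0,0,-0.05,0,0,0,-1],
    [0,0,0,0,0,0,-1],
    [0,0,0,0,0,0,-1]
  ]
}}

```text
time_s: 6.68
eef_pos: [613.4, -165.3, 125.5]
ee_rot: [0.0, 0.002, 1.0, -0.0]
force: [-1.0, -2.5, 3.3]
grip_width: 0.006
```

Request:
{"op": "play_rows", "data": {
  "deltas": [
    [0,0,-0.05,0,0,0,-1],
    [0,0,-0.05,0,0,0,-1],
    [0,0,0,0,0,0,-1],
    [0,0,0,0,0,0,-1]
  ]
}}

```text
time_s: 7.02
eef_pos: [613.5, -165.1, 121.4]
ee_rot: [0.0, 0.002, 1.0, -0.0]
force: [0.3, -2.8, 3.3]
grip_width: 0.002
```

Request:
{"op": "play_rows", "data": {
  "deltas": [
    [0,0,-0.05,0,0,0,-1],
    [0,0,0,0,0,0,-1],
    [0,0,0,0,0,0,-1]
  ]
}}

```text
time_s: 7.27
eef_pos: [613.5, -165.0, 119.4]
ee_rot: [0.0, 0.001, 1.0, 0.0]
force: [0.5, -3.5, 3.2]
grip_width: 0.0
```

Request:
{"op": "play_rows", "data": {
  "deltas": [
    [0,0,-0.025,0,0,0,-1],
    [0,0,0,0,0,0,-1],
    [0,0,0,0,0,0,-1]
  ]
}}

```text
time_s: 7.52
eef_pos: [613.4, -165.0, 118.5]
ee_rot: [0.0, 0.001, 1.0, 0.0]
force: [-0.3, -3.8, 3.4]
grip_width: 0.0
```

Request:
{"op": "play_rows", "data": {
  "deltas": [
    [0,-0.01,-0.025,0,0,0,-1],
    [0,0,0,0,0,0,-1],
    [0,0,0,0,0,0,-1]
  ]
}}

```text
time_s: 7.77
eef_pos: [613.4, -165.2, 117.4]
ee_rot: [0.0, 0.001, 1.0, 0.0]
force: [1.2, -0.9, 4.5]
grip_width: 0.001
```

Request:
{"op": "play_rows", "data": {
  "deltas": [
    [0,0,-0.025,0,0,0,-1],
    [0,0,0,0,0,0,-1],
    [0,0,0,0,0,0,-1]
  ]
}}

```text
time_s: 8.02
eef_pos: [613.4, -165.3, 116.5]
ee_rot: [0.0, 0.001, 1.0, 0.0]
force: [1.6, -0.9, 4.2]
grip_width: 0.003
```

Request:
{"op": "play_rows", "data": {
  "deltas": [
    [0,0,-0.025,0,0,0,-1],
    [0,0,0,0,0,0,-1],
    [0,0,0,0,0,0,-1]
  ]
}}

```text
time_s: 8.27
eef_pos: [613.4, -165.3, 115.7]
ee_rot: [0.0, 0.001, 1.0, 0.0]
force: [0.5, -0.9, 6.2]
grip_width: -0.002
```

Request:
{"op": "play_rows", "data": {
  "deltas": [
    [0,0,-0.025,0,0,0,-1],
    [0,0,0,0,0,0,-1],
    [0,0,0,0,0,0,-1]
  ]
}}

```text
time_s: 8.52
eef_pos: [613.5, -165.4, 114.9]
ee_rot: [0.0, 0.001, 1.0, -0.0]
force: [0.4, -0.7, 7.3]
grip_width: 0.004
```

Request:
{"op": "play_rows", "data": {
  "deltas": [
    [0,0,-0.015,0,0,0,-1],
    [0,0,0,0,0,0,-1],
    [0,0,0,0,0,0,-1]
  ]
}}

```text
time_s: 8.77
eef_pos: [613.5, -165.4, 114.5]
ee_rot: [0.0, 0.001, 1.0, -0.0]
force: [-1.4, -0.9, 7.4]
grip_width: 0.003
```

Run:
```python
from h import *
np.set_printoptions(precision=1,suppress=True)
s=sensors.sense(); print(s["time_s"],s["eef_pos"],s["force"]); c=capture("scene"); print(ang(c))
a=c["pixels"][120:260,280:460]
cv2.imwrite("pics/near4.png",cv2.resize(a[:,:,::-1],None,fx=4,fy=4,interpolation=cv2.INTER_CUBIC))
```

```text
8.7667 [ 613.5 -165.4  114.5] [-1.4 -0.9  7.4]
(837, np.float64(-0.006200276055037706), array([95.1, 96.1]))
```

View pics/near4.png

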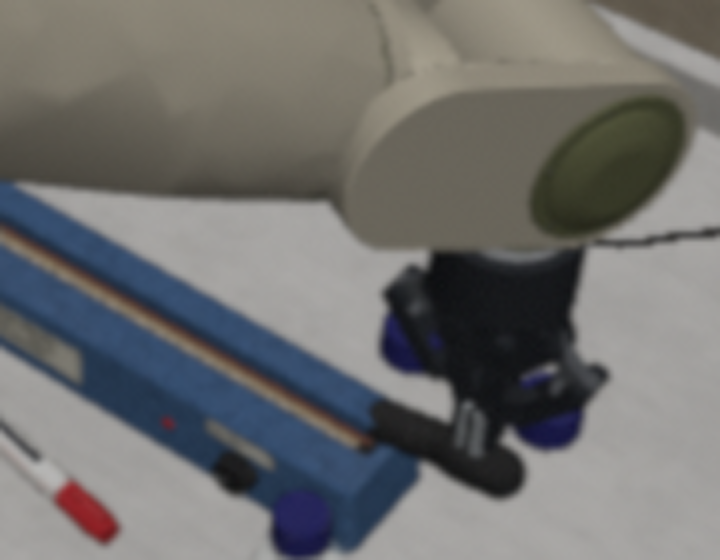

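The arm is level on the base strip, so it is shut: the angle reads about 0 and the force about 7 N. I'll add a touch more pressure and hold it for about 2 s.

Request:
{"op": "play_rows", "data": {
  "deltas": [
    [0,0,-0.02,0,0,0,-1],
    [0,0,0,0,0,0,-1],
    [0,0,0,0,0,0,-1],
    [0,0,0,0,0,0,-1],
    [0,0,0,0,0,0,-1],
    [0,0,0,0,0,0,-1],
    [0,0,0,0,0,0,-1],
    [0,0,0,0,0,0,-1]
  ]
}}

```text
time_s: 9.48
eef_pos: [613.5, -165.5, 113.8]
ee_rot: [0.0, 0.001, 1.0, -0.0]
force: [-1.0, -0.1, 9.4]
grip_width: 0.003
```

Request:
{"op": "play_rows", "data": {
  "deltas": [
    [0,0,0,0,0,0,-1],
    [0,0,0,0,0,0,-1],
    [0,0,0,0,0,0,-1],
    [0,0,0,0,0,0,-1],
    [0,0,0,0,0,0,-1],
    [0,0,0,0,0,0,-1],
    [0,0,0,0,0,0,-1],
    [0,0,0,0,0,0,-1]
  ]
}}

```text
time_s: 10.15
eef_pos: [613.5, -165.4, 113.9]
ee_rot: [0.0, 0.001, 1.0, -0.0]
force: [-1.2, -1.8, 8.3]
grip_width: -0.001
```

Request:
{"op": "play_rows", "data": {
  "deltas": [
    [0,0,0,0,0,0,-1],
    [0,0,0,0,0,0,-1],
    [0,0,0,0,0,0,-1],
    [0,0,0,0,0,0,-1],
    [0,0,0,0,0,0,-1]
  ]
}}

```text
time_s: 10.57
eef_pos: [613.5, -165.4, 113.8]
ee_rot: [0.0, 0.001, 1.0, -0.0]
force: [-1.8, -0.8, 7.8]
grip_width: -0.002
```

Request:
{"op": "play_rows", "data": {
  "deltas": [
    [0,0,0.05,0,0,0,-1],
    [0,0,0.075,0,0,0,-1],
    [0,0.01,0.1,0,0,0,-1],
    [0,0.015,0.125,0,0,0,-1],
    [0,0.015,0.125,0,0,0,-1],
    [0,0.02,0.125,0,0,0,-1],
    [0,0.02,0.125,0,0,0,-1],
    [0,0.02,0.125,0,0,0,-1]
  ]
}}

```text
time_s: 11.23
eef_pos: [613.3, -161.5, 147.7]
ee_rot: [-0.0, 0.002, 1.0, -0.0]
force: [0.2, -3.5, 2.9]
grip_width: 0.002
```

Request:
{"op": "play_rows", "data": {
  "deltas": [
    [0,0.025,0.125,0,0,0,-1],
    [0,0.025,0.125,0,0,0,-1],
    [0,0.025,0.125,0,0,0,-1],
    [0,0.03,0.125,0,0,0,-1],
    [0,0.03,0.125,0,0,0,-1],
    [0,0.03,0.125,0,0,0,-1],
    [0,0.03,0.125,0,0,0,-1],
    [0,0.03,0.125,0,0,0,-1]
  ]
}}

```text
time_s: 11.9
eef_pos: [613.2, -152.1, 187.4]
ee_rot: [-0.0, 0.001, 1.0, 0.0]
force: [0.4, -0.6, 1.2]
grip_width: 0.001
```

Request:
{"op": "play_rows", "data": {
  "deltas": [
    [0,0.03,0.12,0,0,0,-1],
    [0,0.03,0.12,0,0,0,-1],
    [0,0.035,0.12,0,0,0,-1],
    [0,0.035,0.12,0,0,0,-1],
    [0,0.035,0.12,0,0,0,-1],
    [0,0.035,0.12,0,0,0,-1],
    [0,0.04,0.12,0,0,0,-1],
    [0,0.04,0.12,0,0,0,-1]
  ]
}}

```text
time_s: 12.57
eef_pos: [613.4, -141.0, 225.9]
ee_rot: [-0.0, 0.001, 1.0, 0.0]
force: [-0.4, 1.6, 0.7]
grip_width: 0.002
```

Run:
```python
from h import *
s=sensors.sense(); print(s["eef_pos"],s["force"]); print(ang(capture("scene")))
```

```text
[ 613.35949963 -141.01790477  225.90029898] [-0.38956104  1.58485066  0.69451546]
(766, np.float64(0.28646109010702453), array([179.82162321, 132.69157748]))
```

Request:
{"op": "play_rows", "data": {
  "deltas": [
    [0,0.03,0.09,0,0,0,-1],
    [0,0.03,0.09,0,0,0,-1],
    [0,0.03,0.09,0,0,0,-1],
    [0,0.03,0.08,0,0,0,-1],
    [0,0.03,0.08,0,0,0,-1],
    [0,0.03,0.08,0,0,0,-1],
    [0,0.03,0.07,0,0,0,-1],
    [0,0.03,0.07,0,0,0,-1]
  ]
}}

```text
time_s: 13.28
eef_pos: [613.3, -131.5, 251.7]
ee_rot: [-0.0, 0.001, 1.0, -0.0]
force: [-0.9, 0.2, -0.0]
grip_width: 0.002
```

Request:
{"op": "play_rows", "data": {
  "deltas": [
    [0,0.02,0.06,0,0,0,-1],
    [0,0.02,0.06,0,0,0,-1],
    [0,0.02,0.05,0,0,0,-1],
    [0,0.02,0.05,0,0,0,-1],
    [0,0.02,0.05,0,0,0,-1],
    [0,0.02,0.05,0,0,0,-1],
    [0,0.02,0.05,0,0,0,-1],
    [0,0,0.05,0,0,0,-1]
  ]
}}

```text
time_s: 13.95
eef_pos: [613.4, -125.9, 268.5]
ee_rot: [0.0, 0.001, 1.0, 0.0]
force: [0.5, 0.2, -0.3]
grip_width: -0.001
```

Request:
{"op": "play_rows", "data": {
  "deltas": [
    [0,0,0.04,0,0,0,-1],
    [0,0,0.04,0,0,0,-1],
    [0,0,0.04,0,0,0,-1],
    [0,0,0.04,0,0,0,-1],
    [0,0,0.04,0,0,0,-1],
    [0,0,0.04,0,0,0,-1],
    [0,0,0.04,0,0,0,-1],
    [0,0,0.04,0,0,0,-1]
  ]
}}

```text
time_s: 14.62
eef_pos: [613.3, -126.0, 281.2]
ee_rot: [-0.0, 0.001, 1.0, -0.0]
force: [0.1, 0.4, 0.6]
grip_width: -0.001
```

Run:
```python
from h import *
s=sensors.sense(); print(s["eef_pos"],s["force"]); print(ang(capture("scene")))
```

```text
[ 613.34449653 -126.01193973  281.24248684] [0.13959387 0.38337719 0.62066687]
(731, np.float64(0.3456908540285787), array([198.13879882, 140.51434885]))
```

The arm has come off at about 0.35 rad and stayed up. Next I'll withdraw and check that it stays there.

Request:
{"op": "play_rows", "data": {
  "deltas": [
    [0,0,0.3,0,0,0,-1],
    [0,0,0.6,0,0,0,-1],
    [0,0,0.8,0,0,0,-1],
    [-0.3,0.4,0.5,0,0,0,-1],
    [-0.5,0.7,0,0,0,0,-1],
    [-0.5,0.7,0,0,0,0,-1],
    [-0.5,0.7,0,0,0,0,-1],
    [-0.5,0.7,0,0,0,0,-1]
  ]
}}

```text
time_s: 15.33
eef_pos: [520.1, 3.1, 369.1]
ee_rot: [0.0, 0.002, 1.0, 0.0]
force: [1.1, -0.2, -0.0]
grip_width: 0.004
```

Request:
{"op": "play_rows", "data": {
  "deltas": [
    [-0.5,0.7,0,0,0,0,-1],
    [-0.5,0.7,0,0,0,0,-1],
    [-0.5,0.7,0,0,0,0,-1],
    [-0.5,0.7,0,0,0,0,-1],
    [-0.5,0.7,0,0,0,0,-1],
    [-0.3,0.4,0,0,0,0,-1],
    [0,0,0,0,0,0,-1],
    [0,0,0,0,0,0,-1]
  ]
}}

```text
time_s: 16.0
eef_pos: [409.0, 158.5, 369.5]
ee_rot: [0.0, 0.001, 1.0, -0.0]
force: [0.3, -0.6, -0.3]
grip_width: 0.001
```

Request:
{"op": "play_rows", "data": {
  "deltas": [
    [0,0,0,0,0,0,-1],
    [0,0,0,0,0,0,-1],
    [0,0,0,0,0,0,-1],
    [0,0,0,0,0,0,-1],
    [0,0,0,0,0,0,-1],
    [0,0,0,0,0,0,-1]
  ]
}}

```text
time_s: 16.5
eef_pos: [409.5, 157.8, 369.0]
ee_rot: [-0.0, 0.002, 1.0, -0.0]
force: [-0.3, -0.3, 0.1]
grip_width: -0.002
```

Run:
```python
from h import *
np.set_printoptions(precision=1,suppress=True)
s=sensors.sense(); print(s["time_s"],s["eef_pos"],s["force"]); c=capture("scene"); print(ang(c)); t=capture("top")
P0=cloud(dict(np.load("scene0.npz"))); P=cloud(c)
print(ang(t))
for nm,(a,b) in {"cap0":(204,384),"cap1":(221,417),"bottle":(249,355),"knob":(238,340)}.items(): print(nm,P0[a,b],P[a,b])
cv2.imwrite("pics/end.png",np.hstack([cv2.resize(i["pixels"][y:y+180,x:x+200,::-1],None,fx=2,fy=2,interpolation=cv2.INTER_CUBIC) for i,y,x in((c,120,250),(t,110,245))]))
```

```text
16.5 [409.5 157.8 369. ] [-0.3 -0.3  0.1]
(738, np.float64(0.3457588880717667), array([198.2, 140.6]))
(1243, np.float64(0.3467808104837526), array([197.8, 140. ]))
cap0 [727.2 -56.3  25.2] [726.8 -56.5  25.6]
cap1 [ 732.4 -150.3   23.8] [ 731.  -150.9   25.6]
bottle [ 511.7 -121.3  117.4] [ 511.8 -121.2  117.3]
knob [561.7 -44.1  42.7] [561.4 -44.3  43.2]
```

View pics/end.png

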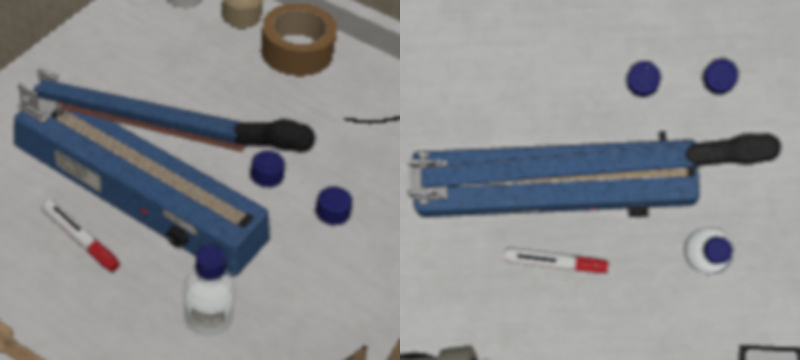

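The arm stays up, and the caps, bottle, marker and knob are where they were. I'm handing the job in.

```bash
python3 -c "
from rig import order; print(order.finish_job())"
```

```text
the job is handed in; nothing more can be done
None
```

I tried the sealer's pressing arm once, and it shuts and comes back up by itself. The job was handed in at about 16.5 s of robot time, within the 51 s limit.

- **Press:** I pressed the black handle down with the closed fingertips, following its arc. Fully shut, the arm angle read about 0 (−0.006 rad). The highest force reading I saw was about 9.4 N, well under 25 N.
- **Hold:** It stayed shut for about 2.3 s.
- **Release:** I let it rise under the fingertips at about 60 mm/s at the handle and slower towards the end. It came to rest by itself, and I withdrew.

**Last checks:**
- **Rest angle:** The arm holds at about 0.346 rad in both camera views, the same before and after withdrawing. That is inside 0.33 to 0.47, but lower than the roughly 0.40 rad it stood at before the press. I did not find out why; hinge friction is my guess.
- **Surroundings:** The caps, bottle and knob body measure within about 2 mm of where they were, and the marker looks unmoved in the pictures.
- **Timer setting:** I did not measure the knob's angle. The fingers never came near it.

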